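# Fill the nut jar with the scoop, snap its lid shut and keep pressing

## Task

Scoop the three hazelnuts out of the little white tray with the steel scoop, without fingering the nuts, tip all of them into the open glass jar, and lay the scoop flat back in the tray. Then set the white snap lid squarely on the jar and press it down until it clicks fully home all round, and keep pressing firmly, without brute force, so that the seal beds in: finish with the gripper still pushing the closed lid down, not letting go. The jar stays standing upright on the worktop, and the mug, the kitchen timer and the matchbox are left where they are.

Things in the scene. Friction and masses are not known exactly. Their poses are not given: they have to be found in the camera images.
- nut_tray: white ceramic trough, fixed, 188 mm long (x) by 80 mm wide (y), 40 mm high, dropping to 26 mm at the -x end under the scoop's handle; walls and floor 4 mm, so inside 180 by 72 mm, corners chamfered 4 mm. Origin: centre of its underside. +x points to the end where the nuts lie; the scoop lies in the other half.
- tray_end (a point): point on the tray's inner floor at the foot of the end wall on the nut side (+x of the tray), mid width
- scoop: flat-bottomed steel scoop lying in the tray, nose (+x) towards the nuts; 0.14 kg. Pan 72 mm long, 64 mm wide (59 inside), floor 2.5 mm, open in front, back wall 30 mm high, side walls 30 mm sloping to 6 mm at the nose. The straight beech handle, 16 mm wide (y), 11 mm thick, 100 mm long, rises backwards from the back wall at 30 degrees. Origin: centre of the pan's underside, z up
- scoop_grip (a point): point inside the scoop's handle at which to grip it across its 16 mm width from above: in the scoop's frame 88 mm behind (-x) and 63 mm above the origin, clear above the tray's walls
- scoop_nose (a point): middle of the scoop's front lower edge, 36 mm in front of its origin
- nut0_center (a point): centre of the first hazelnut: brown shell with a pale base, about 25 mm thick and 26 mm long, 10 g, smooth; it rolls and slides easily. All nuts are alike and stand in the nut half of the tray in a loose row along its x. Now and then they wedge between the scoop and the end wall; drawing back and pushing again frees them
- nut1_center (a point): centre of the second hazelnut
- nut2_center (a point): centre of the third hazelnut
- jar: wide-mouthed clear glass jar, loose, upright and open, 108 mm across and 104 mm high, about 0.6 kg, walls 4 mm, bottom 6 mm. The straight neck is 96 mm across outside, 86 mm inside; a round bead runs round it, 101 mm across, 8 mm below the rim. Origin: centre of its underside, z up.
- jar_mouth (a point): centre of the jar's mouth, level with the rim, 104 mm above the jar's underside
- lid: white plastic snap lid, loose, lying right way up on its skirt, 110 mm across, 54 mm high with its knob, 0.19 kg. The skirt is 20 mm deep inside and carries six sprung tongues with nubs; within it a grey plug, 82 mm across with a chamfered foot, hangs down to 5 mm above the lower edge and goes into the jar's mouth. Origin: centre of the skirt's lower edge, z up. It can go on at any yaw.
- lid_knob (a point): point on the lid's axis 48 mm above its lower edge, in the upright cylindrical beech knob (28 mm diameter, from 26 to 54 mm): gripped here the fingertips stand about 3 mm above the lid's top plate
- lid_seat (a point): on the lid's axis at the underside of its dark soft seal, 17.5 mm above the lower edge; it lands on the jar's rim. 9 mm above that the nubs meet the bead, the push rises to about 10 N, 4 to 5 mm above they slip over it (the click), the push drops and the lid jumps to the rim; then the seal gives 1 mm per 10 N for 2.5 mm, then rigid. Pulling off takes about 9 N
- mug: white dotted mug behind the tray, a bystander
- timer: small round white kitchen timer with a red knob behind the tray, a bystander
- matches: matchbox at the right of the worktop, a bystander
- nut0: the first hazelnut's body, origin at its pale base, 12.5 mm below its centre as it stands
- nut1: the second hazelnut's body, origin at its pale base, 12.5 mm below its centre as it stands
- nut2: the third hazelnut's body, origin at its pale base, 12.5 mm below its centre as it stands

How it is judged (in metres and radians):
On the way, in this order (a step that is already met when the one before it is completed fails the run):
1. all three nuts are in the jar (horizontal distance between each of nut0_center, nut1_center, nut2_center and jar_mouth below 0.046 m and z of nut0_center in the frame of jar between 0.005 and 0.085 m and z of nut1_center in the frame of jar between 0.005 and 0.085 m and z of nut2_center in the frame of jar between 0.005 and 0.085 m), for 0.2 s.
2. the scoop lies flat in the tray again, let go (x of scoop in the frame of nut_tray between -0.075 and 0.075 m and y of scoop in the frame of nut_tray between -0.03 and 0.03 m and z of scoop in the frame of nut_tray below 0.02 m and angle between scoop's own z axis and vertical below 0.2 rad and contact force between the fingers and scoop below 0.05 N), for 0.1 s.
3. the lid has clicked home on the jar with the nuts inside (all of step 1 and z of lid_seat in the frame of jar between 0.1 and 0.1055 m and horizontal distance between lid_seat and jar_mouth below 0.005 m and angle between the z axis of lid and the z axis of jar, either way round below 0.05 rad), for 0.2 s.
At the end, for the whole second after the job is handed in: Nuts in the jar; scoop flat in the tray, untouched; lid home (seal at most 1.5 mm above the rim, 5 mm of the jar's axis, 0.05 rad of level with it); jar upright on the worktop; and the gripper, in touch with the lid, still presses it onto the jar with more than 6 N (all of step 2 and all of step 3 and angle between jar's own z axis and vertical below 0.1 rad and height (world z) of jar below 0.01 m and contact force between lid and jar above 6 N and contact force between the fingers and lid above 1 N); the arm keeps its last pose, push and grip.
It fails at once if the fingers touch a nut (contact force between the fingers and nut0 above 0.5 N or contact force between the fingers and nut1 above 0.5 N or contact force between the fingers and nut2 above 0.5 N).
It fails at once if the lid is forced onto the jar with more than 60 N (contact force between lid and jar above 60 N).
It fails at once if the mug, the timer or the matchbox is shifted by more than 30 mm (distance of any of mug, timer, matches from where it was at the start of the episode above 0.03 m).
It also fails if it takes over 64 s, if anything falls off the work surface, if the arm or the gripper's body presses on something with over 40 N, if the wrist force passes 120 N, or if a joint passes its speed limit or range.

## Robot

A 6-joint arm with a two-finger parallel gripper is mounted at the origin on a cart in front of the work surface, level with it; the furniture and walls round the work are solid. World frame = base frame: x ahead of the robot, y to its left, z up, the work surface at z = 0. Lengths are in mm, angles in degrees, forces in N, time in s.
With the tool pointing down it reaches from about 400 to 825 mm from the base axis. Payload 7 kg.
Tool frame: the origin (TCP) lies midway between the tips of the shut fingers; the grasp point (between the pads) lies 19 mm behind it; z points along the fingers, y is the line along which they close (so a half turn about z gives the same grasp; the last joint's range is limited). The gripper opens to 88 mm and grips with 3 to 60 N. Pads are 19 mm wide; open, the fingers measure 130 mm over their backs; the gripper's body (78 mm by 193 mm) begins 47 mm behind the grasp point.
Start: joints at [90.877, 20.546, 0.682, 0, -70.136, -16.507], TCP at [181.874, 650.013, 226.561] pointing down, gripper open.
Joint ranges: [-176.03, 176.03], [-82.01, 121.73], [-58.28, 71.71], [-173.87, 95.51], [-174.79, -0.11], [-173.66, 173.66]. Speed limits (degrees/s): [136.94, 136.94, 172.46, 180, 180, 180].

## Interface

Orientations are given as a 3x3 rotation matrix whose columns are the frame's x, y, z axes.
In Python, from cell import ctrl, vision, finish_job, models gives the robot as it stands.
- The arm moves only by the shell command python3 -m jog 'ROWS' [OPENING] [FORCE]. ROWS is JSON, one flat list of numbers, 4 for each row, row after row: the shift along the tool's x, y, z in units of 0.02 m (1.0 is 0.02 m), then the turn about the tool's z in units of pi/2 rad (1.0 is pi/2 rad). A call has 1 to 20 rows; each row shifts and turns the commanded pose from where the row before left it, along the tool's axes as they then stand; what a row does not reach is not made up. A row lasts 1/8 s, in which the tool goes at most 62.5 mm and 10.7 degrees, less where a joint would pass 70% of its speed; a pose out of reach is approached as far as the arm can. A call with a number of a shift or a turn outside -1 to 1 is refused whole. A call with a gripper value outside its range is refused whole. OPENING is the closure, from -1 (fully open) to 1 (shut), set as the call begins (- or left out, the last holds). The fingers move at their own pace and stop on an object; FORCE is the grip in N (left out, the last holds). Time passes only in rows, so rows that do not move let the fingers close. It gives the time, the measured TCP pose, the force, the opening and the grip force at its end, in the units of the state.
- ctrl.get_obs(): the state, without advancing time (a new reading comes with each control period).
- vision.get_image(name): name is "scene" or "side" or "wrist"; returns the picture (480x640x3 uint8, red, green, blue); there is no depth.
- vision.get_calibration(name): a dict with "K" (3x3 intrinsics, pixels), "world_from_camera" (4x4, takes a point from camera to world coordinates). Camera axes: x right, y down, z forward; pixel columns grow to the right and rows downward; lengths in mm; the calibration is good to about 2 mm. A picture is of the moment at which its call begins: read the wrist's pose just before it. get_calibration takes no time and is no camera call; for the wrist camera it gives the pose at the moment of the call.
- finish_job(): hands the job in; it is judged then, once.
Trained networks look in the newest picture that a camera, given by its name, has taken for a name from the list of things; names that differ only in an ending like _2 or _b are one class to them, and where a whole thing is asked for, a point or a joint stands for the part that bears it (a point fixed in the world has none). Each returns a list of dicts, best first, with "score" (0 to 1); they miss things now and then, are a little off and sometimes report something else, mostly with a low value. They report only what shows in the picture. A call takes as long as a camera call.
- models.boxes_of(target, camera): "box" ([left, top, right, bottom] in pixels, round what is visible of it).
The state is a dict: "clock": time; "q": joint angles; "qd": joint speeds; "effort": joint torques, N m; "tool_pos": TCP position; "eef_rot": TCP orientation; "contact_force": force on the tool from outside, world axes, zero at the start; "wrist_torque": the same for the moment, N m; "gripper_width": finger opening in mm; "grasp_force": force on a finger pad.
Only numpy, scipy, OpenCV 4.12 (cv2) and the standard library are available. Lean on these libraries where they do the work, as an engineer would, in place of code of your own. Each camera call takes 0.05 s, during which the arm holds its last target. There are 200 camera calls.

## Working session

There is one attempt and no reset: what is moved stays moved. The work goes in short steps, Python scripts to look and compute and a shell command to move; the robot and the scene stay as the last step left them, time stands still between calls to the robot, and variables do not carry over. Pictures are saved under pics/ and viewed, at most 10 in all, crops included, and the job is handed in when it is done.

```bash
ls; mkdir -p pics; cat > h.py <<'E'
import numpy as np, cv2
from cell import ctrl, vision, finish_job, models
def snap(cam, fn=None):
    im=vision.get_image(cam)
    if fn: cv2.imwrite('pics/'+fn,im[:,:,::-1])
    return im
def ray(cam,u,v):
    c=vision.get_calibration(cam);K=np.array(c['K']);T=np.array(c['world_from_camera'])
    d=T[:3,:3]@np.linalg.inv(K)@[u,v,1];return T[:3,3],d
def onz(cam,u,v,z):
    o,d=ray(cam,u,v);return o+d*(z-o[2])/d[2]
def proj(cam,p):
    c=vision.get_calibration(cam);K=np.array(c['K']);T=np.linalg.inv(np.array(c['world_from_camera']))
    q=K@(T[:3,:3]@np.array(p)+T[:3,3]);return q[:2]/q[2]
def boxes(t,cam,n=1):
    return [(np.round(b['box'],1).tolist(),round(b['score'],2)) for b in models.boxes_of(t,cam)[:n]]
E
python3 - <<'E'
from h import *
np.set_printoptions(precision=3,suppress=True)
o=ctrl.get_obs();print(o['tool_pos'],o['eef_rot'],o['clock'],o['gripper_width'],o['contact_force'])
for c in ['scene','side']:
    snap(c,c+'0.png');print(c,np.array(vision.get_calibration(c)['world_from_camera']))
    for t in ['nut_tray','scoop','scoop_grip','jar','lid','lid_knob','mug','timer','matches']: print(t,boxes(t,c))
    print(boxes('nut0',c,4))
E
```

```text
pics
[181.764 649.537 225.612] [[ 0.963 -0.27  -0.   ]
 [-0.27  -0.963 -0.002]
 [ 0.     0.002 -1.   ]] 0.0 87.85592100014796 [ 0.44  -0.433  0.068]
scene [[   0.809   -0.339    0.481  -64.838]
 [  -0.588   -0.467    0.66  -898.433]
 [   0.001   -0.817   -0.577  863.326]
 [   0.       0.       0.       1.   ]]
nut_tray [([229.1, 208.5, 291.3, 244.1], 0.83)]
scoop [([218.3, 188.5, 262.2, 227.9], 0.7)]
scoop_grip []
jar [([313.0, 277.8, 359.7, 334.9], 0.7)]
lid []
lid_knob [([268.0, 266.3, 310.1, 293.7], 0.57)]
mug [([284.0, 175.3, 317.8, 207.2], 0.76)]
timer [([282.8, 184.2, 287.3, 195.5], 0.4)]
matches [([381.0, 386.1, 414.9, 410.9], 0.78)]
[([269.2, 264.9, 308.0, 297.3], 0.37)]
side [[  -0.7     -0.507    0.503 -239.741]
 [  -0.714    0.498   -0.491  755.554]
 [  -0.002   -0.703   -0.711 1240.602]
 [   0.       0.       0.       1.   ]]
nut_tray [([231.5, 284.2, 294.5, 349.3], 0.56)]
scoop [([224.3, 320.3, 267.8, 346.9], 0.81)]
scoop_grip [([217.1, 322.5, 267.6, 349.5], 0.84)]
jar [([366.2, 218.5, 401.4, 259.4], 0.77)]
lid [([322.7, 264.6, 362.1, 299.5], 0.89)]
lid_knob [([327.4, 261.9, 361.9, 300.8], 0.83)]
mug [([201.4, 261.0, 232.4, 300.0], 0.8)]
timer [([173.3, 288.4, 200.3, 312.7], 0.6)]
matches []
[([275.5, 294.2, 286.6, 305.4], 0.57), ([267.7, 309.2, 275.3, 318.4], 0.53)]
```

```bash
python3 - <<'E'
import cv2,numpy as np
a=cv2.imread('pics/scene0.png')[150:430,190:440];b=cv2.imread('pics/side0.png')[190:370,160:420]
a=cv2.resize(a,None,fx=1.55,fy=1.55,interpolation=2);b=cv2.resize(b,None,fx=1.55,fy=1.55,interpolation=2)
c=np.zeros((434,800,3),np.uint8);c[:a.shape[0],:a.shape[1]]=a;c[:b.shape[0],390:390+b.shape[1]]=b;cv2.imwrite('pics/both0.png',c)
E
python3 - <<'E'
from h import *
np.set_printoptions(precision=1,suppress=True)
print('jar',onz('side',384,239,52),onz('scene',336,306,52))
print('lid',onz('side',342.4,282,20),onz('scene',289,280,20))
print('nuts',onz('side',281,299.8,16),onz('side',271.5,313.8,16))
print('tray',onz('side',263,317,20),onz('scene',260,226,20)); print('scoop',onz('side',246,333.6,30))
E
```

```text
jar [ 467.5 -225.9   52. ] [ 472.3 -231.8   52. ]
lid [454.8 -25.8  20. ] [454.1 -57.1  20. ]
nuts [535.1 147.6  16. ] [516.2 200.5  16. ]
tray [522.  226.7  20. ] [520.1 201.9  20. ]
scoop [505.5 300.1  30. ]
```

View pics/both0.png

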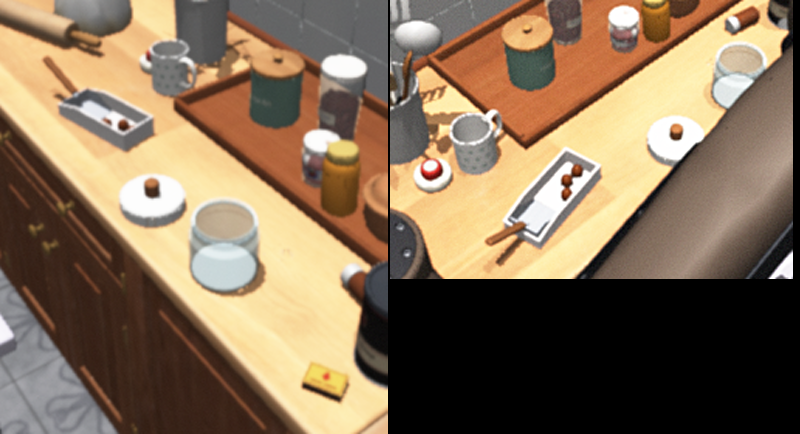

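```bash
cat >> h.py <<'E'
def plan(target,xdir,n,frm=None):
    """rows per step in tool axes for straight world move to target (mm) & final tool x heading xdir(deg), n rows"""
    o=ctrl.get_obs();R=np.array(o['eef_rot']);p=np.array(o['tool_pos']) if frm is None else np.array(frm)
    a0=np.degrees(np.arctan2(R[1,0],R[0,0]));da=(xdir-a0+180)%360-180
    d=(np.array(target)-p)/n;out=[]
    for i in range(n):
        a=np.radians(a0+da*i/n);c,s=np.cos(a),np.sin(a)
        out.append([c*d[0]+s*d[1],s*d[0]-c*d[1],-d[2]])
    out=np.array(out)/20
    print('from',np.round(p,1),round(a0,1),'turn/row',round(-da/n/90,3))
    print(json.dumps([[round(x,2) for x in r] for r in out]))
import json
E
python3 - <<'E'
from h import *
np.set_printoptions(precision=1,suppress=True)
T=np.array(vision.get_calibration('wrist')['world_from_camera']);o=ctrl.get_obs();R=np.array(o['eef_rot']);print(R.T@(T[:3,3]-o['tool_pos']));print(R.T@T[:3,:3])
print(np.array(vision.get_calibration('wrist')['K']))
print('can',onz('scene',319,189,0),onz('side',165,290,0),'mug',onz('side',217,295,0),'timer',onz('side',187,303,10))
plan((505,215,270),-80,20)
E
```

```text
[  79.5    0.8 -158.1]
[[ 0.  -1.  -0.3]
 [ 1.   0.  -0. ]
 [ 0.  -0.3  1. ]]
[[421.    0.  319.5]
 [  0.  421.  240.3]
 [  0.    0.    1. ]]
can [813.8 304.    0. ] [816.  362.2   0. ] mug [691.6 262.9   0. ] timer [721.1 347.   10. ]
from [181.9 650.  226.6] -15.6 turn/row 0.036
[[1.07, 0.83, -0.11], [1.12, 0.77, -0.11], [1.16, 0.7, -0.11], [1.19, 0.64, -0.11], [1.23, 0.57, -0.11], [1.26, 0.5, -0.11], [1.29, 0.43, -0.11], [1.31, 0.36, -0.11], [1.33, 0.28, -0.11], [1.34, 0.21, -0.11], [1.35, 0.13, -0.11], [1.35, 0.06, -0.11], [1.35, -0.02, -0.11], [1.35, -0.1, -0.11], [1.34, -0.17, -0.11], [1.33, -0.25, -0.11], [1.32, -0.32, -0.11], [1.3, -0.39, -0.11], [1.27, -0.47, -0.11], [1.24, -0.54, -0.11]]
```

```bash
python3 - <<'E'
from h import *
plan((505,260,225),-82,26)
E
```

```text
from [181.9 650.  226.6] -15.6 turn/row 0.028
[[0.8, 0.55, 0.0], [0.82, 0.52, 0.0], [0.85, 0.48, 0.0], [0.87, 0.44, 0.0], [0.89, 0.4, 0.0], [0.9, 0.36, 0.0], [0.92, 0.32, 0.0], [0.93, 0.28, 0.0], [0.94, 0.24, 0.0], [0.95, 0.2, 0.0], [0.96, 0.16, 0.0], [0.97, 0.11, 0.0], [0.97, 0.07, 0.0], [0.97, 0.03, 0.0], [0.97, -0.02, 0.0], [0.97, -0.06, 0.0], [0.97, -0.1, 0.0], [0.96, -0.15, 0.0], [0.96, -0.19, 0.0], [0.95, -0.23, 0.0], [0.93, -0.27, 0.0], [0.92, -0.32, 0.0], [0.91, -0.36, 0.0], [0.89, -0.4, 0.0], [0.87, -0.44, 0.0], [0.85, -0.47, 0.0]]
```

```bash
python3 -m jog '[0.8,0.55,0,0.028,0.82,0.52,0,0.028,0.85,0.48,0,0.028,0.87,0.44,0,0.028,0.89,0.4,0,0.028,0.9,0.36,0,0.028,0.92,0.32,0,0.028,0.93,0.28,0,0.028,0.94,0.24,0,0.028,0.95,0.2,0,0.028,0.96,0.16,0,0.028,0.97,0.11,0,0.028,0.97,0.07,0,0.028,0.97,0.03,0,0.028,0.97,-0.02,0,0.028,0.97,-0.06,0,0.028,0.97,-0.1,0,0.028,0.96,-0.15,0,0.028,0.96,-0.19,0,0.028,0.95,-0.23,0,0.028]' -1
python3 -m jog '[0.93,-0.27,0,0.028,0.92,-0.32,0,0.028,0.91,-0.36,0,0.028,0.89,-0.4,0,0.028,0.87,-0.44,0,0.028,0.85,-0.47,0,0.028,0,0,0,0]'
python3 - <<'E'
from h import *
snap('wrist','w1.png')
for t in ['nut_tray','scoop','scoop_grip','scoop_nose','tray_end','lid','jar']: print(t,boxes(t,'wrist',2))
print(boxes('nut0','wrist',5))
E
```

```text
clock: 3.6
tool_pos: [432.8, 350.8, 226.6]
eef_rot: [[0.404, -0.915, -0.0], [-0.915, -0.404, 0.0], [-0.0, -0.0, -1.0]]
contact_force: [0.0, -0.1, 0.2]
gripper_width: 87.8
grasp_force: 0.0
clock: 4.47
tool_pos: [508.8, 261.7, 226.4]
eef_rot: [[0.151, -0.989, -0.0], [-0.989, -0.151, -0.0], [0.0, 0.0, -1.0]]
contact_force: [-0.0, 0.3, -0.1]
gripper_width: 87.3
grasp_force: 0.0
nut_tray [([250.3, 28.5, 366.1, 264.6], 0.74)]
scoop [([280.4, 172.2, 357.0, 345.1], 0.8)]
scoop_grip [([279.3, 169.6, 360.8, 343.7], 0.78), ([293.5, 85.8, 323.7, 115.1], 0.63)]
scoop_nose [([279.1, 169.0, 355.2, 342.3], 0.59)]
tray_end [([251.5, 28.2, 369.6, 264.3], 0.75)]
lid []
jar [([289.4, 86.7, 321.5, 115.2], 0.46), ([251.0, 29.4, 369.4, 267.0], 0.37)]
[([291.2, 85.9, 320.6, 118.0], 0.97), ([292.0, 47.8, 321.3, 79.4], 0.86), ([317.4, 118.4, 343.7, 142.3], 0.84)]
```

View pics/w1.png

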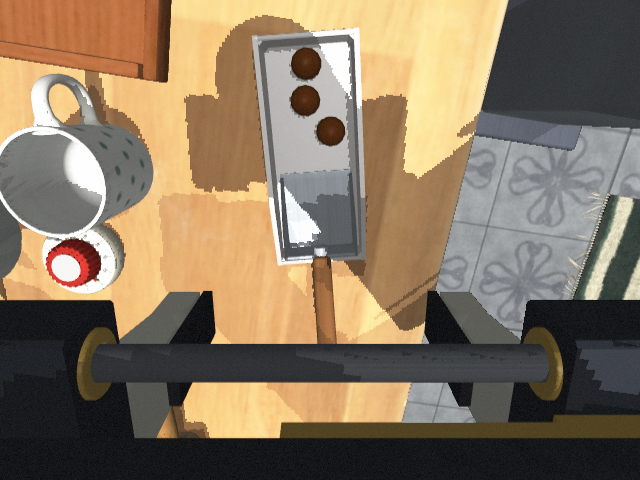

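```bash
python3 - <<'E'
from h import *
np.set_printoptions(precision=1,suppress=True)
from scipy.optimize import least_squares
px=np.array([(253,38),(358,29),(278,264),(366,258)],float)
loc=np.array([(94,40,40),(94,-40,40),(-94,40,26),(-94,-40,26)],float)
def W(v,l):
    c,s=np.cos(v[2]),np.sin(v[2]);return np.c_[v[0]+c*l[:,0]-s*l[:,1],v[1]+s*l[:,0]+c*l[:,1],l[:,2]]
f=lambda v:np.array([proj('wrist',p) for p in W(v,loc)]).ravel()-px.ravel()
r=least_squares(f,[520,205,-1.4]);print(r.x[:2],np.degrees(r.x[2]),r.fun)
v=r.x
for n,u,w,z in [('noseL',280,171,8),('noseR',352,170,8),('nut',306,102,17),('nut',306,63.6,17),('nut',330.5,130.4,17),('hand_end',325,343,90),('hand_base',320,258,40)]:
    p=onz('wrist',u,w,z);d=p[:2]-v[:2];c,s=np.cos(v[2]),np.sin(v[2]);print(n,p,'tray',c*d[0]+s*d[1],-s*d[0]+c*d[1])
E
```

```text
[518.1 222. ] -77.05605065510171 [-1.3 -1.6  0.9 -0.9  0.2  1.7  0.3  1.9]
noseL [546.7 240.    8. ] tray -11.126660359294341 31.92919087776508
noseR [483.5 229.1   8. ] tray -14.712544635243038 -32.11872253314164
nut [532.1 178.7  17. ] tray 45.31373428470809 3.9290961401400093
nut [536.4 149.5  17. ] tray 74.75986544030924 1.5921703729085728
nut [508.3 198.1  17. ] tray 21.108310963982802 -14.941097447281454
hand_end [488.3 356.8  90. ] tray -138.05781673392016 1.1311185516111095
hand_base [500.5 304.4  40. ] tray -84.28223065014713 1.313756746956539
```

```bash
python3 - <<'E'
from h import *
print(proj('wrist',(490.4,356,67)),proj('wrist',(495,330,55)))
plan((490.4,356,48),-77,10)
E
```

```text
[322.34491736 327.45032497] [321.73042482 292.79228932]
from [507.7 263.2 226.6] -81.1 turn/row -0.005
[[-0.47, 0.01, 0.89], [-0.47, 0.01, 0.89], [-0.47, 0.01, 0.89], [-0.47, 0.0, 0.89], [-0.47, 0.0, 0.89], [-0.47, -0.0, 0.89], [-0.47, -0.01, 0.89], [-0.47, -0.01, 0.89], [-0.47, -0.01, 0.89], [-0.47, -0.02, 0.89]]
```

```bash
python3 -m jog '[-0.6,0.01,0.9,-0.006,-0.6,0.01,0.9,-0.006,-0.6,0.01,0.9,-0.006,-0.6,0.01,0.9,-0.006,-0.6,0.01,0.9,-0.006,-0.6,0,0.9,-0.006,-0.6,0,0.9,-0.006,-0.5,0,0.9,-0.006,0,0,0.9,0,0,0,0.83,0,0,0,0,0,0,0,0,0]'
python3 - <<'E'
from h import *
snap('wrist','w2.png')
plan((490.4,356,48),-77,1)
E
```

```text
clock: 6.42
tool_pos: [489.8, 355.3, 48.4]
eef_rot: [[0.228, -0.974, 0.001], [-0.974, -0.228, 0.0], [-0.0, -0.001, -1.0]]
contact_force: [0.3, 0.3, 0.9]
gripper_width: 87.5
grasp_force: 0.0
from [489.9 355.4  48.7] -76.8 turn/row 0.002
[[-0.02, -0.03, 0.03]]
```

View pics/w2.png

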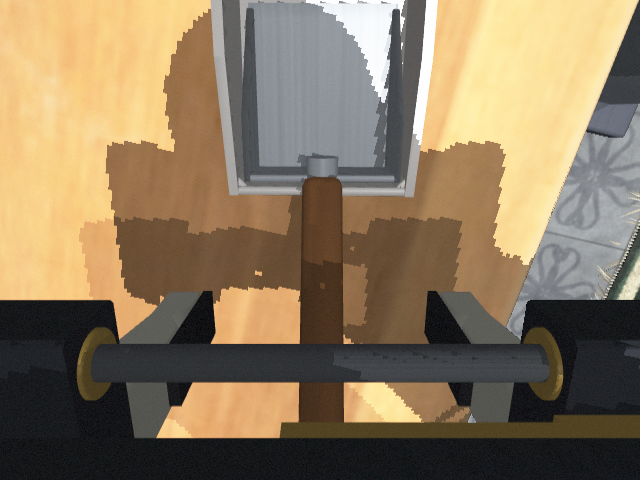

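```bash
python3 -m jog '[0,0,0,0,0,0,0,0,0,0,0,0,0,0,0,0,0,0,0,0]' 1 60
```

```text
clock: 7.1
tool_pos: [489.4, 355.1, 47.9]
eef_rot: [[0.228, -0.974, -0.0], [-0.974, -0.228, -0.0], [0.0, 0.0, -1.0]]
contact_force: [-0.9, 0.0, -0.6]
gripper_width: 43.1
grasp_force: 0.0
```

```bash
python3 -m jog '[0,0,0,0,0,0,0,0,0,0,0,0,0,0,0,0]' 1 60
```

```text
clock: 7.6
tool_pos: [489.4, 355.1, 47.9]
eef_rot: [[0.228, -0.974, -0.0], [-0.974, -0.228, -0.0], [0.0, 0.0, -1.0]]
contact_force: [-0.1, -0.6, -0.1]
gripper_width: 15.2
grasp_force: 60.0
```

```bash
python3 -m jog '[0.3,0,0.02,0,0.3,0,0,0,0.3,0,0,0,0.3,0,0,0,0.3,0,0,0,0.3,0,0,0,0.3,0,0,0,0.3,0,0,0,0.3,0,0,0,0.3,0,0,0,0.3,0,0,0,0.3,0,0,0,0.3,0,0,0,0.3,0,0,0,0.3,0,0,0,0.2,0,0,0,0,0,0,0]'
python3 - <<'E'
from h import *
snap('wrist','w3.png');print(boxes('nut0','wrist',4))
E
```

```text
clock: 9.72
tool_pos: [511.1, 263.2, 47.7]
eef_rot: [[0.228, -0.974, 0.0], [-0.974, -0.228, 0.0], [-0.0, -0.0, -1.0]]
contact_force: [1.2, 2.2, 4.5]
gripper_width: 15.6
grasp_force: 60.0
[([277.8, 0.9, 338.4, 34.6], 0.92), ([264.7, 36.6, 325.6, 103.6], 0.85), ([338.2, 0.8, 399.9, 33.6], 0.56)]
```

View pics/w3.png

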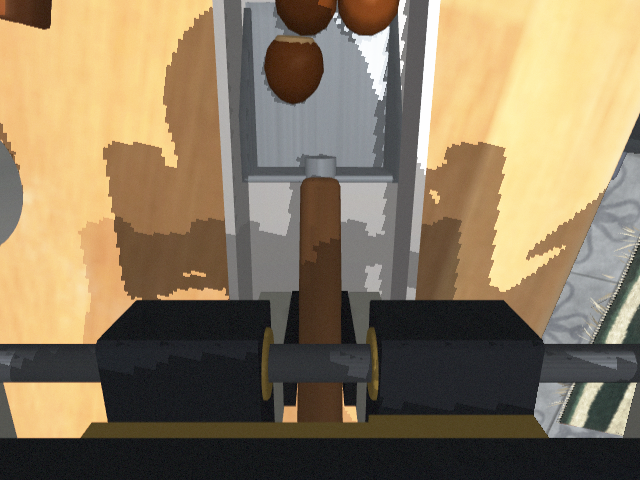

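```bash
python3 - <<'E'
from h import *
o=ctrl.get_obs();R=np.array(o['eef_rot'])
for u,v in [(294,70),(308,2),(369,2)]: print(np.round(R.T@(onz('wrist',u,v,19)-o['tool_pos'])-[88,0,0],1))
E
python3 -m jog '[0.2,0,0,0,0.2,0,0,0,0.1,0,0,0,0,0,0,0]'
```

```text
[  8.3 -10.3  28.6]
[33.3 -4.4 28.6]
[33.4 19.8 28.6]
clock: 10.32
tool_pos: [513.3, 254.1, 47.8]
eef_rot: [[0.228, -0.974, 0.0], [-0.974, -0.228, 0.001], [-0.001, -0.001, -1.0]]
contact_force: [0.7, 3.2, 5.6]
gripper_width: 15.4
grasp_force: 60.0
```

```bash
python3 - <<'E'
from h import *
snap('wrist');o=ctrl.get_obs();R=np.array(o['eef_rot'])
for b,s in boxes('nut0','wrist',4):
    u=(b[0]+b[2])/2;v=b[3]-33.5;print(b,s,np.round(R.T@(onz('wrist',u,v,19)-o['tool_pos'])-[88,0,0],1))
E
python3 -m jog '[0.1,0,0,0,0.1,0,0,0,0,0,0,0]'
python3 - <<'E'
from h import *
snap('wrist');o=ctrl.get_obs();R=np.array(o['eef_rot'])
for b,s in boxes('nut0','wrist',4):
    u=(b[0]+b[2])/2;v=b[3]-33.5;print(b,s,np.round(R.T@(onz('wrist',u,v,19)-o['tool_pos'])-[88,0,0],1))
E
```

```text
[273.1, 0.0, 335.8, 61.0] 0.78 [24.2 -5.8 28.7]
[337.0, 2.4, 397.9, 59.7] 0.65 [24.7 19.5 28.7]
[248.4, 50.4, 310.6, 119.8] 0.57 [  2.  -16.5  28.8]
clock: 10.8
tool_pos: [514.5, 253.0, 48.3]
eef_rot: [[0.228, -0.974, 0.002], [-0.974, -0.228, 0.005], [-0.004, -0.003, -1.0]]
contact_force: [-5.8, 13.5, 6.6]
gripper_width: 15.4
grasp_force: 60.0
[252.2, 57.5, 313.6, 123.4] 0.83 [  0.6 -15.1  29. ]
[277.6, 0.0, 338.2, 62.7] 0.76 [23.6 -4.4 28.9]
[339.5, 0.7, 398.3, 60.6] 0.75 [24.4 20.1 28.8]
```

```bash
python3 -m jog '[-0.08,0,0,0,0,0,-0.1,0,0,0,-0.2,0,0,0,-0.25,0,0,0,-0.25,0,0,0,-0.2,0,0,0,-0.1,0,0,0,0,0]'
python3 - <<'E'
from h import *
snap('wrist','w4.png');o=ctrl.get_obs();R=np.array(o['eef_rot'])
for b,s in boxes('nut0','wrist',4):
    u=(b[0]+b[2])/2;v=b[3]-33.5;print(b,s,np.round(R.T@(onz('wrist',u,v,41)-o['tool_pos'])-[88,0,0],1))
E
```

```text
clock: 11.9
tool_pos: [513.6, 251.6, 69.7]
eef_rot: [[0.228, -0.974, 0.0], [-0.974, -0.228, 0.0], [-0.0, -0.0, -1.0]]
contact_force: [-2.3, 4.9, -3.3]
gripper_width: 15.4
grasp_force: 60.0
[276.9, 0.5, 335.2, 65.5] 0.8 [22.5 -5.2 28.6]
[249.8, 61.7, 309.8, 126.6] 0.74 [ -0.7 -16.4  28.6]
```

View pics/w4.png

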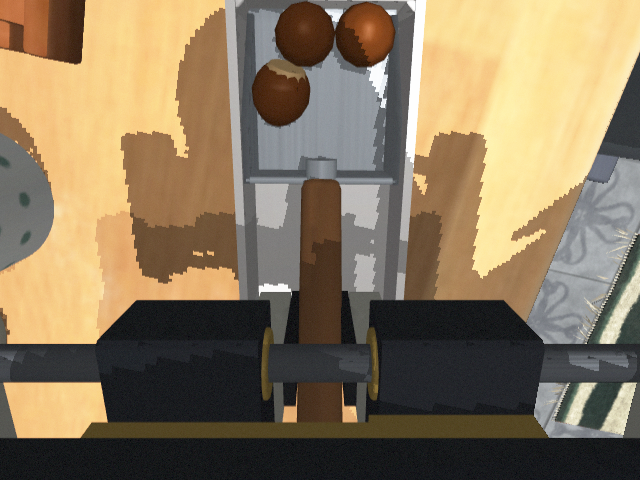

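```bash
python3 -m jog '[0,0,-0.15,0,0,0,-0.25,0,0,0,-0.25,0,0,0,-0.25,0,0,0,-0.1,0,0.3,0,0,0,0.3,0,0,0,0.1,0,0.1,0,0,0,0.2,0,0,0,0.2,0,0,0,0.2,0,0,0,0.1,0,0,0,0,0]'
python3 - <<'E'
from h import *
snap('wrist','w5.png')
for b,s in boxes('nut0','wrist',4): print(b,s)
E
```

```text
clock: 13.62
tool_pos: [517.9, 239.4, 74.5]
eef_rot: [[0.229, -0.973, 0.002], [-0.973, -0.229, 0.002], [-0.001, -0.003, -1.0]]
contact_force: [-1.5, 3.8, 6.3]
gripper_width: 15.4
grasp_force: 60.0
[269.1, 2.3, 336.7, 42.3] 0.67
[245.8, 40.6, 311.6, 111.3] 0.64
[335.9, 0.9, 400.1, 42.3] 0.6
```

View pics/w5.png

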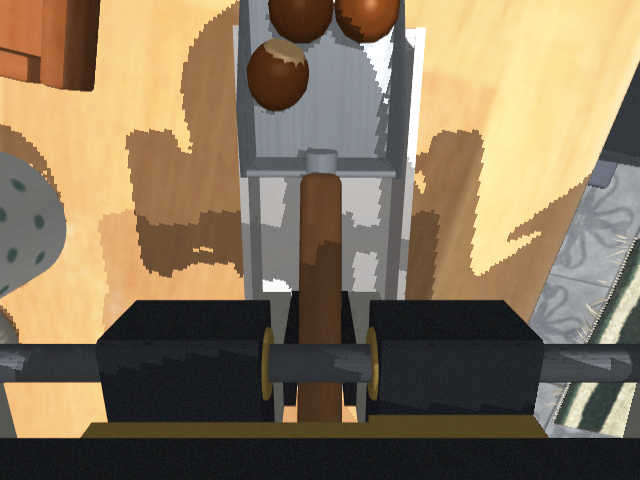

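```bash
python3 -m jog '[0,0,0.2,0,0,0,0.2,0,0,0,0.1,0,0,0,0,0,0,0,-0.3,0,0,0,-0.6,0,0,0,-0.8,0,0,0,-1,0,0,0,-1,0,0,0,-0.8,0,0,0,-0.4,0,0,0,-0.1,0]'
cat >> h.py <<'E'
from scipy.optimize import least_squares
TH=np.linspace(0,2*np.pi,60)
def cyl(c,parts): return np.concatenate([np.c_[c[0]+r*np.cos(TH),c[1]+r*np.sin(TH),0*TH+z] for r,z in parts])
JAR=[(54,0),(54,78),(48,104)];LID=[(55,0),(55,24),(14,54)]
def fitbox(obs,parts,x0):
    def f(c):
        e=[]
        for cam,b in obs:
            q=np.array([proj(cam,p) for p in cyl(c,parts)]);e+=list(np.r_[q.min(0),q.max(0)]-b)
        return e
    r=least_squares(f,x0);print(np.round(r.x,1),np.round(r.fun,1));return r.x
E
python3 - <<'E'
from h import *
for c in ['scene','side']: snap(c,c+'1.png')
J=[];L=[]
for c in ['scene','side']:
    for t,l in (('jar',J),('lid',L)):
        b=boxes(t,c,2);print(c,t,b); l+= [(c,b[0][0])] if b else []
for l,P,x in ((J,JAR,(470,-230)),(L,LID,(455,-45))):
    for i in l: fitbox([i],P,x)
    if len(l)>1: fitbox(l,P,x)
snap('wrist');print(boxes('nut0','wrist',4))
E
```

```text
clock: 15.22
tool_pos: [516.9, 237.9, 163.9]
eef_rot: [[0.228, -0.974, 0.0], [-0.974, -0.228, 0.0], [-0.0, -0.0, -1.0]]
contact_force: [-0.9, 0.0, -1.8]
gripper_width: 15.0
grasp_force: 60.0
scene jar [([313.5, 276.6, 357.1, 335.7], 0.62)]
scene lid [([269.1, 263.4, 313.5, 296.5], 0.93), ([282.8, 176.7, 318.6, 207.8], 0.42)]
side jar [([367.0, 217.7, 401.0, 261.3], 0.63), ([248.8, 284.5, 258.2, 288.1], 0.18)]
side lid [([326.9, 263.1, 365.6, 297.6], 0.69)]
[ 473.2 -227.1] [-1.5 -2.   1.5  1.6]Traceback (most recent call last):
  File "<stdin>", line 8, in <module>
  File "h.py", line 39, in fitbox
    r=least_squares(f,x0);print(np.round(r.x,1),np.round(r.fun,1));return r.x
    return func(*args, **kwargs)
    result = trf(vector_fun.fun, vector_fun.jac, x0, f0, J0, lb, ub, ftol, xtol,
                 gtol, max_nfev, x_scale, loss_function, tr_solver,
                 tr_options.copy(), verbose, callback=callback_wrapped)
    return trf_no_bounds(
        fun, jac, x0, f0, J0, ftol, xtol, gtol, max_nfev, x_scale,
        loss_function, tr_solver, tr_options, verbose, callback=callba
[... 686 characters left out ...]
- f0 for f_eval in f_evals]
                                    ^^^^^^^
    f = np.atleast_1d(self.fun(x, *self.args, **self.kwargs))
                      ~~~~~~~~^^^^^^^^^^^^^^^^^^^^^^^^^^^^^^
    return np.atleast_1d(self.fun(x))
                         ~~~~~~~~^^^
    return self.f(x, *self.args, **self.kwargs)
           ~~~~~~^^^^^^^^^^^^^^^^^^^^^^^^^^^^^^
  File "h.py", line 37, in f
    q=np.array([proj(cam,p) for p in cyl(c,parts)]);e+=list(np.r_[q.min(0),q.max(0)]-b)
                ~~~~^^^^^^^
  File "h.py", line 13, in proj
    c=vision.get_calibration(cam);K=np.array(c['K']);T=np.linalg.inv(np.array(c['world_from_camera']))
ValueError: time passes only in moves, steps and waits
```

```bash
python3 - <<'E'
s=open('h.py').read()
s=s.replace("def ray(","_C={}\ndef cal(cam):\n    if cam not in _C: _C[cam]=vision.get_calibration(cam)\n    return _C[cam]\ndef ray(",1)
h,t=s.split("def ray(",1);t=t.replace("vision.get_calibration(cam)","cal(cam)")
h=h.replace("    im=vision","    _C.pop(cam,0)\n    im=vision")
open('h.py','w').write(h+"def ray("+t)
E
cat > m.py <<'E'
from h import *
J=[('scene',[313.5,276.6,357.1,335.7]),('side',[367.0,217.7,401.0,261.3])]
L=[('scene',[269.1,263.4,313.5,296.5]),('side',[326.9,263.1,365.6,297.6])]
for l,P,x in ((J,JAR,(470,-230)),(L,LID,(455,-45))):
    for i in l: fitbox([i],P,x)
    fitbox(l,P,x)
snap('wrist');print(boxes('nut0','wrist',4))
E
python3 m.py
```

```text
[ 473.2 -227.1] [-1.5 -2.   1.5  1.6]
[ 468.3 -226.8] [-1.3 -1.6  1.3  1.4]
[ 471.4 -227.8] [-1.9 -1.6  1.1  2.1 -1.8 -2.2  0.7  0.7]
[465.4 -51.1] [ 1.1 -0.6 -1.1  0.6]
[456.7 -44.3] [ 0.9  0.8 -0.9 -0.7]
[462.6 -49.2] [-0.2 -0.6 -2.4  0.7  0.7 -1.  -1.3 -2.7]
[([243.2, 31.1, 308.0, 103.9], 0.87), ([268.4, 0.0, 332.7, 33.9], 0.78), ([230.9, 2.9, 411.3, 422.9], 0.68), ([335.4, 0.8, 399.8, 34.1], 0.59)]
```

```bash
python3 -m jog '[0.2,0.09,-0.02,0,0.4,0.18,-0.04,0,0.6,0.27,-0.06,0,0.8,0.36,-0.09,0,0.94,0.42,-0.1,0,0.94,0.42,-0.1,0,0.94,0.42,-0.1,0,0.94,0.42,-0.1,0,0.94,0.42,-0.1,0,0.94,0.42,-0.1,0,0.94,0.42,-0.1,0,0.94,0.42,-0.1,0,0.94,0.42,-0.1,0,0.94,0.42,-0.1,0,0.94,0.42,-0.1,0,0.94,0.42,-0.1,0,0.94,0.42,-0.1,0,0.94,0.42,-0.1,0,0.7,0.32,-0.08,0,0.5,0.23,-0.05,0]'
python3 -m jog '[0.3,0.14,-0.03,0,0.15,0.07,-0.02,0,0.05,0.02,0,0,0,0,0,0,0,0,0,0]'
python3 - <<'E'
from h import *
a=snap('scene','sc2.png');b=snap('side','sd2.png');w=snap('wrist','w6.png')
print(boxes('nut0','wrist',4))
pb=proj('side',(470,-180,120));ps=proj('scene',(460,-190,120));print(pb,ps)
def crop(im,p,s=3,h=80,wd=66):
    u,v=int(p[0]),int(p[1]);c=im[max(v-h,0):v+h,max(u-wd,0):u+wd];return cv2.resize(c,None,fx=s,fy=s,interpolation=2)
A,B=crop(a,ps),crop(b,pb);H=max(len(A),len(B));o=np.zeros((H,A.shape[1]+B.shape[1],3),np.uint8);o[:len(A),:A.shape[1]]=A;o[:len(B),A.shape[1]:]=B
print(o.shape);cv2.imwrite('pics/pour0.png',o[:,:,::-1])
E
```

```text
clock: 18.12
tool_pos: [448.4, -115.1, 198.5]
eef_rot: [[0.227, -0.974, 0.0], [-0.974, -0.227, 0.0], [-0.0, -0.0, -1.0]]
contact_force: [0.4, -0.2, -1.0]
gripper_width: 15.3
grasp_force: 60.0
clock: 18.75
tool_pos: [446.5, -124.7, 199.3]
eef_rot: [[0.228, -0.974, -0.0], [-0.974, -0.228, 0.0], [-0.0, 0.0, -1.0]]
contact_force: [0.3, -0.7, -1.5]
gripper_width: 15.4
grasp_force: 60.0
[([243.0, 32.8, 309.7, 106.8], 0.78), ([334.7, 0.2, 398.9, 32.7], 0.74), ([231.2, 0.0, 413.9, 422.3], 0.72), ([267.4, 0.5, 333.3, 31.9], 0.7)]
[375.32610923 230.09430339] [321.32450243 276.39140346]
(480, 792, 3)
```

View pics/pour0.png

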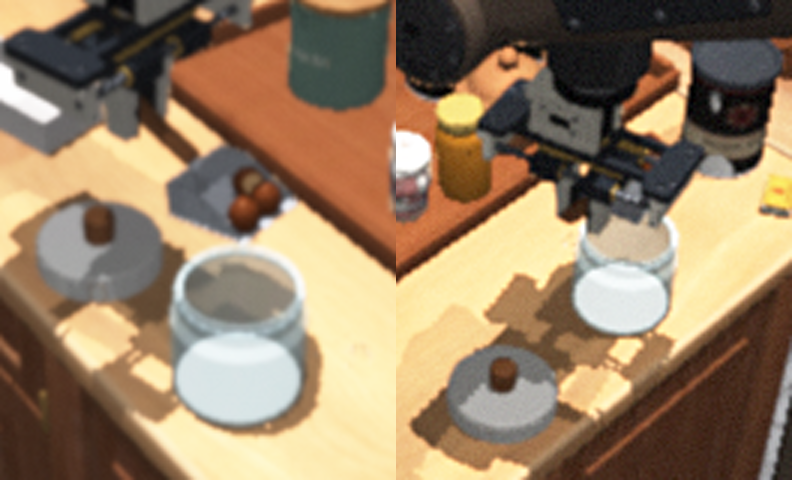

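```bash
cat > tilt.py <<'E'
from h import *
w=snap('wrist').astype(int);o=ctrl.get_obs();R=np.array(o['eef_rot']);p=np.array(o['tool_pos'])
hsv=cv2.cvtColor(w.astype(np.uint8),cv2.COLOR_RGB2HSV);r=300
while r>5 and np.median(hsv[r,314:328,1])>90: r-=1
def row(t):
    a=np.radians(t);v=np.array([50,-34]);x=np.cos(a)*v[0]+np.sin(a)*v[1];z=-np.sin(a)*v[0]+np.cos(a)*v[1]
    return proj('wrist',p+R@np.array([x,0,-19-z]))[1]
ts=np.arange(-15,80);rr=np.array([row(t) for t in ts])
print('t',round(o['clock'],2),'grip',round(o['grasp_force'],1),'row',r,'tilt',ts[np.argmin(abs(rr-r))],'tq',np.round(o['wrist_torque'],2),'nuts',[b for b,s in boxes('nut0','wrist',4) if s>.4 and b[2]-b[0]<120])
E
python3 tilt.py
for f in 40 28 20; do :; done
python3 -m jog '[0,0,0,0,0,0,0,0]' 1 40 >/dev/null; python3 tilt.py
python3 -m jog '[0,0,0,0,0,0,0,0]' 1 28 >/dev/null; python3 tilt.py
```

```text
t 19.0 grip 60.0 row 171 tilt -15 tq [ 0.18  0.01 -0.03] nuts [[265.0, 0.0, 333.4, 34.6], [243.3, 32.1, 308.5, 106.7], [334.8, 0.8, 400.6, 33.7]]
t 19.35 grip 40.0 row 171 tilt -15 tq [ 0.21 -0.01  0.  ] nuts [[332.9, 2.3, 400.8, 32.7], [269.2, 0.0, 330.5, 35.0], [242.3, 31.7, 308.5, 105.7]]
t 19.7 grip 28.0 row 171 tilt -15 tq [ 0.19 -0.05  0.01] nuts [[245.1, 29.9, 309.7, 106.4], [264.6, 0.8, 331.4, 34.3], [334.1, 0.6, 399.2, 35.1]]
```

```bash

python3 -m jog '[0,0,0,0,0,0,0,0]' 1 22 >/dev/null; python3 tilt.py
python3 -m jog '[0,0,0,0,0,0,0,0]' 1 18 >/dev/null; python3 tilt.py
python3 -m jog '[0,0,0,0,0,0,0,0]' 1 15 >/dev/null; python3 tilt.py
```

```text
t 20.05 grip 22.0 row 171 tilt -15 tq [ 0.17 -0.   -0.01] nuts [[265.7, 0.1, 330.7, 34.9], [241.8, 34.0, 309.0, 105.5], [337.2, 1.6, 401.2, 33.6]]
t 20.4 grip 18.0 row 171 tilt -15 tq [ 0.21 -0.04  0.01] nuts [[266.7, 0.0, 330.7, 33.4], [336.9, 1.3, 402.2, 33.6], [244.6, 30.9, 309.7, 106.9]]
t 20.75 grip 15.0 row 171 tilt -15 tq [ 0.16 -0.   -0.01] nuts [[245.1, 34.2, 307.8, 105.6], [267.4, 0.5, 332.6, 34.0], [335.9, 0.4, 402.6, 35.0]]
```

```bash

python3 -m jog '[0,0,0,0,0,0,0,0]' 1 13 >/dev/null; python3 tilt.py
python3 -m jog '[0,0,0,0,0,0,0,0]' 1 11.5 >/dev/null; python3 tilt.py
python3 -m jog '[0,0,0,0,0,0,0,0]' 1 10 >/dev/null; python3 tilt.py
```

```text
t 21.1 grip 13.0 row 180 tilt -8 tq [ 0.23 -0.01 -0.01] nuts [[274.9, 2.2, 333.4, 64.8], [331.5, 1.6, 390.0, 64.4], [251.3, 62.3, 309.5, 127.0]]
t 21.45 grip 11.5 row 182 tilt -5 tq [0.14 0.02 0.03] nuts [[333.1, 9.9, 388.0, 70.3], [254.4, 67.8, 312.0, 133.4], [274.4, 10.7, 329.8, 72.0]]
t 21.8 grip 10.0 row 192 tilt 4 tq [ 0.25  0.04 -0.01] nuts [[277.3, 41.8, 329.4, 94.3], [258.3, 90.2, 313.3, 149.9], [332.7, 42.3, 381.5, 94.8]]
```

```bash

python3 -m jog '[0,0,0,0,0,0,0,0]' 1 9.2 >/dev/null; python3 tilt.py
python3 -m jog '[0,0,0,0,0,0,0,0]' 1 8.5 >/dev/null; python3 tilt.py
```

```text
t 22.15 grip 9.2 row 192 tilt 4 tq [ 0.17 -0.05 -0.  ] nuts [[258.1, 94.9, 311.6, 152.1], [332.3, 42.3, 382.6, 96.4], [278.4, 40.1, 329.8, 101.3]]
t 22.5 grip 8.5 row 192 tilt 4 tq [ 0.19  0.01 -0.  ] nuts [[255.8, 93.3, 313.5, 150.4], [328.3, 43.9, 383.2, 98.2], [278.5, 42.3, 330.9, 98.9]]
```

```bash
cat > look.py <<'E'
import sys
from h import *
a=snap('scene');b=snap('side');w=snap('wrist')
def crop(im,p,s=2.4,h=75,wd=55):
    u,v=int(p[0]),int(p[1]);return cv2.resize(im[max(v-h,0):v+h,max(u-wd,0):u+wd],None,fx=s,fy=s,interpolation=2)
L=[crop(a,proj('scene',(460,-200,110))),crop(b,proj('side',(470,-200,110))),cv2.resize(w[0:330,200:450],None,fx=1.05,fy=1.05)]
H=max(map(len,L));print(np.hstack([cv2.copyMakeBorder(x,0,H-len(x),0,0,cv2.BORDER_CONSTANT) for x in L]).shape)
cv2.imwrite('pics/'+sys.argv[1],np.hstack([cv2.copyMakeBorder(x,0,H-len(x),0,0,cv2.BORDER_CONSTANT) for x in L])[:,:,::-1])
E
python3 look.py l1.png
```

```text
(360, 790, 3)
```

View pics/l1.png

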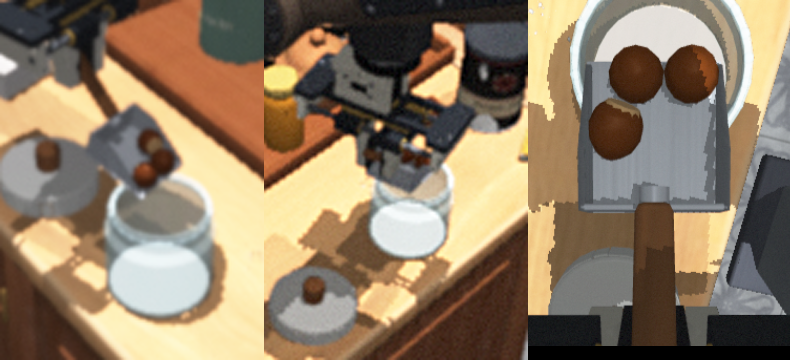

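```bash

python3 -m jog '[0,0,0,0,0,0,0,0]' 1 7.5 >/dev/null; python3 tilt.py
python3 -m jog '[0,0,0,0,0,0,0,0]' 1 6.8 >/dev/null; python3 tilt.py
```

```text
t 23.0 grip 7.5 row 203 tilt 13 tq [0.15 0.02 0.04] nuts [[326.5, 72.8, 375.3, 120.2], [281.0, 67.9, 328.2, 121.0], [264.3, 107.5, 314.7, 164.8]]
t 23.35 grip 6.8 row 203 tilt 13 tq [ 0.09 -0.06 -0.06] nuts [[307.5, 1.4, 342.0, 35.5], [273.4, 11.4, 309.8, 52.9], [347.1, 21.3, 383.8, 61.3]]
```

```bash
python3 - <<'E'
from h import *
snap('wrist')
for b,s in boxes('nut0','wrist',5): print(b,s,np.round(onz('wrist',(b[0]+b[2])/2,(b[1]+b[3])/2,18.5),1))
for c in ('scene','side'):
    snap(c);print(c,boxes('nut0',c,4),boxes('jar',c))
plan((514,251,200),-77,1)
E
```

```text
[264.5, 32.6, 301.2, 66.1] 0.86 [ 500.9 -239.3   18.5]
[352.4, 33.0, 385.3, 73.4] 0.69 [ 438.3 -251.3   18.5]
[218.6, 232.9, 343.6, 300.8] 0.68 [467.4 -70.9  18.5]
[323.0, 7.0, 356.1, 42.7] 0.6 [ 464.1 -264.7   18.5]
scene [([228.7, 207.0, 282.1, 246.5], 0.42)] [([267.6, 264.7, 307.7, 291.5], 0.63)]
side [([432.8, 207.3, 444.9, 222.2], 0.62), ([233.5, 281.3, 296.7, 348.8], 0.61)] [([364.4, 217.9, 403.3, 260.4], 0.96)]
from [ 446.5 -124.9  199.3] -76.8 turn/row 0.002
[[-17.53, -7.57, -0.03]]
```

```bash
python3 -m jog '[0,0,-0.4,0,0,0,-0.8,0,-0.95,-0.36,0,0,-0.95,-0.36,0,0,-0.95,-0.36,0,0,-0.95,-0.36,0,0,-0.95,-0.36,0,0,-0.95,-0.36,0,0,-0.95,-0.36,0,0,-0.95,-0.36,0,0,-0.95,-0.36,0,0,-0.95,-0.36,0,0,-0.95,-0.36,0,0,-0.95,-0.36,0,0,-0.95,-0.36,0,0,-0.95,-0.36,0,0,-0.95,-0.36,0,0,-0.95,-0.36,0,0,-0.95,-0.36,0,0,-0.95,-0.36,0,0]' 1 40
python3 -m jog '[-0.95,-0.36,0.6,0,-0.95,-0.36,0.6,0,-0.95,-0.36,0.6,0,0,0,0.3,0,0,0,0,0]'; python3 tilt.py
python3 - <<'E'
from h import *
snap('wrist','w8.png')
plan((502.3,299.4,100),-77,1); print(boxes('nut_tray','wrist'),boxes('scoop','wrist'))
E
```

```text
clock: 26.3
tool_pos: [494.9, 239.0, 223.3]
eef_rot: [[0.228, -0.974, -0.0], [-0.974, -0.228, -0.0], [0.0, 0.0, -1.0]]
contact_force: [1.3, 1.2, -0.9]
gripper_width: 15.8
grasp_force: 40.0
clock: 26.92
tool_pos: [502.4, 297.8, 180.3]
eef_rot: [[0.228, -0.974, -0.001], [-0.974, -0.228, -0.002], [0.001, 0.002, -1.0]]
contact_force: [0.6, 0.4, -1.7]
gripper_width: 15.8
grasp_force: 40.0
t 26.98 grip 40.0 row 203 tilt 13 tq [ 0.1  -0.01 -0.03] nuts []
from [503.  297.8 181.8] -76.9 turn/row 0.002
[[-0.09, 0.02, 4.09]]
[([259.0, 0.0, 385.8, 237.6], 0.98)] [([253.4, 91.0, 388.5, 422.0], 0.87)]
```

View pics/w8.png

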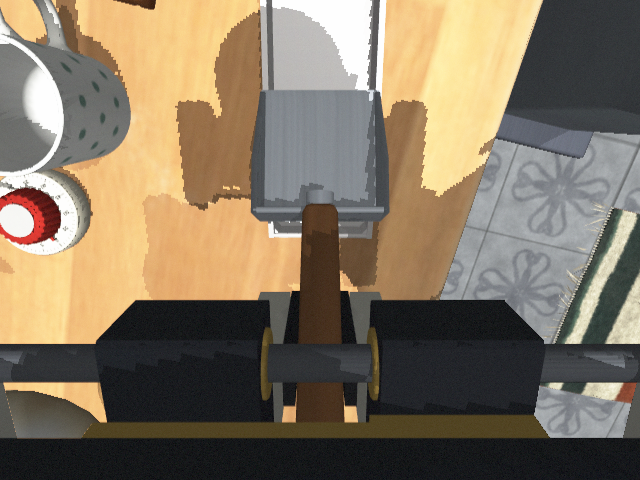

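```bash
python3 -m jog '[0,0,0.9,0,0,0,0.9,0,0,0,0.9,0,0,0,0.9,0,0,0,0.4,0]' 1 15; python3 tilt.py
python3 -m jog '[0,0,0.3,0,0,0,0.3,0,0,0,0.3,0,0,0,0.3,0,0,0,0.3,0,0,0,0.3,0,0,0,0.3,0,0,0,0.3,0,0,0,0.2,0,0,0,0,0]' 1 12; python3 tilt.py
```

```text
clock: 27.8
tool_pos: [502.6, 297.6, 100.9]
eef_rot: [[0.227, -0.974, -0.0], [-0.974, -0.227, -0.0], [0.0, 0.001, -1.0]]
contact_force: [0.2, -0.1, -0.3]
gripper_width: 15.9
grasp_force: 15.0
t 27.85 grip 15.0 row 203 tilt 13 tq [ 0.05  0.06 -0.02] nuts []
clock: 29.15
tool_pos: [502.5, 297.5, 48.8]
eef_rot: [[0.228, -0.974, -0.001], [-0.974, -0.228, -0.001], [0.001, 0.001, -1.0]]
contact_force: [0.8, -0.1, -0.8]
gripper_width: 15.7
grasp_force: 12.0
t 29.2 grip 12.0 row 180 tilt -8 tq [ 0.07 -0.11 -0.03] nuts []
```

```bash
python3 -m jog '[0,0,0.03,0,0,0,0,0,0,0,0,0,0,0,-0.5,0,0,0,-1,0,0,0,-1,0,0,0,-1,0,0,0,-1,0]' -1 40
python3 tilt.py
python3 - <<'E'
from h import *
print(boxes('scoop','wrist'),boxes('nut_tray','wrist'))
plan((455,20,150),-90,16)
E
```

```text
clock: 30.25
tool_pos: [502.9, 298.1, 140.3]
eef_rot: [[0.228, -0.974, 0.001], [-0.974, -0.228, 0.001], [-0.0, -0.001, -1.0]]
contact_force: [0.2, 0.6, -0.4]
gripper_width: 86.1
grasp_force: 0.0
t 30.3 grip 0.0 row 156 tilt -15 tq [ 0.15 -0.25  0.05] nuts []
[([267.5, 40.4, 375.2, 324.7], 0.71)] [([248.0, 0.0, 396.1, 254.8], 0.83)]
from [502.8 298.2 139.4] -76.8 turn/row 0.009
[[0.81, 0.34, -0.03], [0.82, 0.33, -0.03], [0.82, 0.32, -0.03], [0.83, 0.31, -0.03], [0.83, 0.3, -0.03], [0.83, 0.28, -0.03], [0.84, 0.27, -0.03], [0.84, 0.26, -0.03], [0.85, 0.25, -0.03], [0.85, 0.24, -0.03], [0.85, 0.22, -0.03], [0.86, 0.21, -0.03], [0.86, 0.2, -0.03], [0.86, 0.19, -0.03], [0.86, 0.17, -0.03], [0.87, 0.16, -0.03]]
```

```bash
python3 -m jog '[0.6,0.25,-0.1,0,0.85,0.35,-0.1,0,0.85,0.35,-0.1,0,0.85,0.35,-0.1,0,0.85,0.35,-0.1,0,0.85,0.35,0,0,0.85,0.35,0,0,0.85,0.35,0,0,0.85,0.35,0,0,0.85,0.35,0,0,0.85,0.35,0,0,0.85,0.35,0,0,0.85,0.35,0,0,0.85,0.35,0,0,0.85,0.35,0,0,0.85,0.35,0,0,0.85,0.35,0,0,0.25,0.1,0,0,0,0,0,0,0,0,0,0]'
python3 - <<'E'
from h import *
w=snap('wrist','w9.png');o=ctrl.get_obs()
for t in ('lid','lid_knob','jar'):
    for b,s in boxes(t,'wrist',2): print(t,b,s)
b=boxes('lid','wrist')
if b: fitbox([('wrist',b[0][0])],LID,(462,-49))
b=boxes('jar','wrist')
g=cv2.cvtColor(w,cv2.COLOR_RGB2HSV);m=((g[:,:,1]>110)&(g[:,:,2]<160)&(g[:,:,0]<18)).astype(np.uint8)
n,l,st,c=cv2.connectedComponentsWithStats(m)
for i in range(1,n):
    if st[i,4]>150: print(st[i],c[i],np.round(onz('wrist',*c[i],50),1))
E
```

```text
clock: 32.95
tool_pos: [453.0, -10.2, 148.8]
eef_rot: [[0.228, -0.974, 0.0], [-0.974, -0.228, 0.0], [-0.0, -0.0, -1.0]]
contact_force: [-0.6, 0.2, 0.1]
gripper_width: 87.6
grasp_force: 0.0
lid [240.0, 102.0, 399.0, 265.5] 0.92
lid_knob [236.0, 101.5, 401.4, 266.2] 0.86
[459.5 -39.6] [-1.8  0.9  1.8 -1. ]
[   8    0   48  300 8092] [ 35.64298072 145.51235788] [631.4 -30.2  50. ]
[ 287   12   70   97 2911] [321.65132257  68.6825833 ] [ 475.  -110.9   50. ]
[274  34  20  68 393] [281.71246819  64.89821883] [ 497.4 -107.6   50. ]
[242  43  13  42 182] [247.74725275  65.26373626] [ 516.1 -103.    50. ]
[249  48  18  73 303] [257.85148515  85.98349835] [508.5 -93.5  50. ]
[ 382  108   42  118 2081] [403.71359923 154.56751562] [415.9 -75.5  50. ]
[ 298  169   44   47 1599] [319.3764853  192.75859912] [459.9 -41.3  50. ]
[  172   196   225   148 10102] [303.87606415 281.11859038] [456.4  18.2  50. ]
[281 383  25  35 379] [291.73878628 401.25593668] [444.4 111.7  50. ]
[330 383  25  36 504] [340.21825397 399.97222222] [410.6 102.5  50. ]
```

```bash
python3 -m jog '[0.5,0.01,0.7,0,0.54,0.01,0.9,0,0.5,0,0.9,0,0,0,0.9,0,0,0,0.9,0,0,0,0.8,0,0,0,0.55,0,0,0,0.27,0]' -1
python3 -m jog '[0,0,0,0,0,0,0,0,0,0,0,0,0,0,0,0,0,0,0,0,0,0,0,0,0,0,0,0]' 1 50
```

```text
clock: 34.25
tool_pos: [458.9, -41.0, 29.4]
eef_rot: [[0.228, -0.974, -0.001], [-0.974, -0.228, -0.0], [0.0, 0.001, -1.0]]
contact_force: [-0.5, 0.5, 0.1]
gripper_width: 87.8
grasp_force: 0.0
clock: 35.12
tool_pos: [459.5, -40.5, 30.4]
eef_rot: [[0.228, -0.974, 0.0], [-0.974, -0.228, 0.0], [-0.0, -0.0, -1.0]]
contact_force: [-0.3, 0.3, 0.2]
gripper_width: 26.7
grasp_force: 50.0
```

```bash
python3 -m jog '[0,0,-0.5,0,0,0,-0.9,0,0,0,-0.9,0,0,0,-0.9,0,0.5,0.2,-0.9,0,0.75,0.26,-0.9,0,0.75,0.26,-0.9,0,0.75,0.26,-0.9,0,0.75,0.26,-0.9,0,0.7,0.2,-0.8,0,0.36,0.15,-0.25,0,0,0,0,0,0,0,0,0]'
python3 - <<'E'
from h import *
w=snap('wrist','w10.png');o=ctrl.get_obs();np.save('w10.npy',dict(cal=vision.get_calibration('wrist'),p=o['tool_pos'],R=o['eef_rot']),allow_pickle=True)
for t in ('lid','jar'):print(t,boxes(t,'wrist',2))
print([np.round(proj('wrist',(471+48*np.cos(a),-228+48*np.sin(a),104))) for a in np.arange(0,6.28,.785)])
E
```

```text
clock: 36.75
tool_pos: [448.7, -136.3, 204.7]
eef_rot: [[0.228, -0.974, -0.001], [-0.974, -0.228, 0.0], [-0.0, 0.001, -1.0]]
contact_force: [-0.5, -0.7, -1.3]
gripper_width: 26.9
grasp_force: 50.0
lid [([192.5, 172.5, 447.6, 411.0], 0.81)]
jar [([336.6, 51.0, 372.1, 83.6], 0.73), ([239.3, 0.9, 413.3, 169.0], 0.62)]
[array([236.,  65.]), array([250., 130.]), array([300., 167.]), array([360., 157.]), array([398., 105.]), array([391.,  37.]), array([338.,  -6.]), array([272.,   6.])]
```

View pics/w10.png

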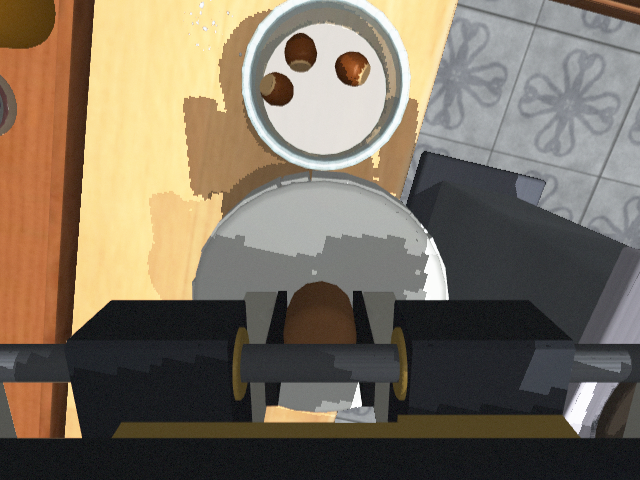

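```bash
python3 - <<'E'
from h import *
im=cv2.imread('pics/w10.png');D=np.load('w10.npy',allow_pickle=True).item();import h
h._C['wrist']=D['cal'];p=np.array(D['p']);R=np.array(D['R']);dx=R[:,0];dy=R[:,1]
# jar: rays from estimated centre in image, silhouettes of full jar vs outermost strong edge
g=cv2.GaussianBlur(cv2.cvtColor(im,6),(3,3),0).astype(float);P=[]
for a in np.radians(np.r_[-60:61:4,120:241:4,62:118:4]):   # image angle, skip top
    rs=np.arange(70,95,.5);u=326.5+rs*np.cos(a);v=84+rs*np.sin(a)
    ok=(u>=0)&(u<639)&(v>=1)&(v<170)
    if ok.sum()<40: continue
    s=g[v[ok].astype(int),u[ok].astype(int)];d=abs(s[4:]-s[:-4]);P.append((rs[ok][2:-2][d.argmax()],u[ok][2:-2][d.argmax()],v[ok][2:-2][d.argmax()]))
P=np.array(P);W=np.array([onz('wrist',u,v,104)[:2] for _,u,v in P])
r=least_squares(lambda q:np.hypot(*(W-q[:2]).T)-q[2],[466,-227,48],loss='soft_l1',f_scale=1);print('jar',r.x,np.median(abs(r.fun)),len(P))
# lid pose rel tool from left/right/front extents
def f(q):
    c=p+dx*q[0]+dy*q[1];z0=p[2]-30.4
    Q=np.array([proj('wrist',t+[0,0,0]) for t in np.concatenate([np.c_[c[0]+55*np.cos(TH),c[1]+55*np.sin(TH),0*TH+z0+z] for z in (0,12,24)])])
    return [Q[:,0].min()-192.5,Q[:,0].max()-447.6,Q[:,1].min()-172.5]
q=least_squares(f,[0,0]);print('lid in tool',q.x,q.fun)
t=r.x[:2]-(q.x[0]*dx+q.x[1]*dy)[:2];d=np.r_[t,0]-p
print('TCP target',t,'units',d@dx/20,d@dy/20)
E
```

```text
jar [ 466.70192412 -226.18786432   45.65205128] 0.9712422059104213 67
lid in tool [-1.11733766  0.5833988 ] [-0.65991144  0.65963009  0.1236111 ]
TCP target [ 467.52472158 -227.14274688] units 4.641398728804335 0.1112439761820945
```

```bash
python3 -m jog '[0.6,0.02,0.2,0,0.8,0.03,0.4,0,0.8,0.03,0.5,0,0.8,0.03,0.5,0,0.8,0.03,0.5,0,0.6,0.01,0.5,0,0.25,0,0.4,0,0,0,0.4,0,0,0,0,0,0,0,0,0]' 1 60
python3 -m jog '[0,0,0.15,0,0,0,0.15,0,0,0,0.1,0,0,0,0,0]'
```

```text
clock: 38.15
tool_pos: [467.7, -227.5, 137.7]
eef_rot: [[0.229, -0.974, 0.001], [-0.974, -0.229, -0.0], [0.0, -0.0, -1.0]]
contact_force: [-0.2, 1.1, -1.8]
gripper_width: 26.8
grasp_force: 60.0
clock: 38.65
tool_pos: [467.3, -228.1, 129.2]
eef_rot: [[0.228, -0.974, -0.0], [-0.974, -0.228, -0.0], [0.0, 0.0, -1.0]]
contact_force: [-0.4, -2.3, -1.9]
gripper_width: 26.7
grasp_force: 60.0
```

```bash
python3 -m jog '[0,0,0.1,0,0,0,0.1,0,0,0,0,0]'|egrep 'pos|contact'
python3 - <<'E'
from h import *
for c in ('scene','side'):
    snap(c);
    for t in('jar','lid'): print(c,t,boxes(t,c,2))
E
python3 -m jog '[0,0,0.1,0,0,0,0.05,0,0,0,0,0]'|egrep 'pos|contact'
```

```text
tool_pos: [467.3, -228.0, 125.3]
contact_force: [-1.6, -1.7, 0.1]
scene jar []
scene lid [([311.4, 274.5, 362.4, 308.9], 0.63)]
side jar [([365.9, 234.0, 402.7, 257.8], 0.73)]
side lid [([367.8, 211.3, 402.6, 245.4], 0.75)]
tool_pos: [467.5, -228.1, 122.7]
contact_force: [-3.1, -4.2, 2.8]
```

```bash
python3 -m jog '[0,0,0.07,0,0,0,0.07,0,0,0,0,0]'|egrep 'pos|contact'
python3 -m jog '[0,0,0.07,0,0,0,0.07,0,0,0,0,0]'|egrep 'pos|contact'
```

```text
tool_pos: [467.1, -227.2, 118.6]
contact_force: [0.1, 0.4, -4.8]
tool_pos: [467.7, -227.7, 116.9]
contact_force: [-0.2, 0.4, -0.9]
```

```bash
python3 -m jog '[0,0,0.06,0,0,0,0.05,0,0,0,0,0]'|egrep 'pos|contact'
python3 -m jog '[0,0,0.04,0,0,0,0,0]'
```

```text
tool_pos: [467.8, -227.9, 115.7]
contact_force: [-3.7, 2.1, 10.3]
clock: 41.08
tool_pos: [467.8, -227.9, 115.3]
eef_rot: [[0.228, -0.974, 0.001], [-0.974, -0.228, -0.001], [0.001, -0.001, -1.0]]
contact_force: [-5.1, 3.3, 14.3]
gripper_width: 27.0
grasp_force: 60.0
```

```bash
python3 -m jog '[0,0,0.02,0,0,0,0,0,0,0,0,0,0,0,0,0]'|egrep 'clock|pos|contact|force'
python3 - <<'E'
from h import *
o=np.array([522.6,211.8,4]);d=np.array([.228,-.974,0]);e=np.array([.974,.228,0]);k=np.array([0,0,1.])
pts=[(36,32,0),(36,-32,0),(36,32,6),(36,-32,6),(-36,32,0),(-36,-32,0),(-36,32,30),(-36,-32,30),(-123,8,83),(-123,-8,83),(-120,0,88)]
for c in ('side','scene'):
    snap(c);print(c,boxes('scoop',c,2),boxes('lid',c),boxes('jar',c),boxes('nut_tray',c))
    q=np.array([proj(c,o+a*d+b*e+z*k) for a,b,z in pts]);print('pred',q.min(0),q.max(0))
    q=np.array([proj(c,p) for p in cyl((467.3,-227.5),[(r,z+86) for r,z in LID])]);print('predlid',q.min(0),q.max(0))
E
```

```text
clock: 41.58
tool_pos: [467.9, -227.9, 115.1]
contact_force: [-6.3, 3.9, 14.8]
grasp_force: 60.0
side [] [([365.8, 213.5, 401.2, 245.4], 0.73)] [([363.9, 236.7, 401.5, 263.1], 0.97)] [([233.3, 284.2, 293.1, 353.9], 0.83)]
pred [234.68503503 302.81352616] [283.75102995 331.70538415]
predlid [367.4855824  213.22319721] [404.15320023 243.6515414 ]
scene [([233.5, 196.2, 274.7, 235.1], 0.9), ([229.4, 205.9, 290.0, 246.7], 0.38)] [([310.4, 279.7, 359.9, 311.5], 0.67)] [([313.6, 302.2, 355.9, 334.5], 0.67)] [([228.7, 205.7, 290.9, 248.2], 0.62)]
pred [227.77855364 190.36400883] [275.27576569 237.76448672]
predlid [309.49688978 271.72719818] [357.80731282 311.83267199]
```

```bash
python3 -c "
from cell import finish_job
print(finish_job())"
```

```text
the job is handed in; nothing more can be done
None
```

I handed the job in at about 42 s of the 64 s limit: the three nuts are in the jar, the scoop is back in the tray, and the lid has clicked home with the gripper still pressing it down at about 15 N; `finish_job` gave no verdict, and whether the scoop lies flat was checked only from its box in the scene image.

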